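Shorten the tool-stand leg by one hole

ROBOT

A 6-joint arm with a two-finger parallel gripper is mounted at the origin on the work surface. World frame = base frame: x ahead of the robot, y to its left, z up, the work surface at z = 0. Lengths are in m, angles in rad, forces in N, time in s.
With the tool pointing down it reaches from about 0.35 to 0.925 m from the base axis. Payload 6.4 kg.
Tool frame: the origin (TCP) lies between the finger pads; the fingertips stand 19 mm ahead of it and the grasp point (between the pads) is the TCP; z points along the fingers, x is the direction in which the jaws open and shut, and the axes are right-handed (so a half turn about z gives the same grasp; the last joint's range is limited). The gripper opens to 94 mm and grips with 3 to 60 N. Pads are 16 mm wide; open, the fingers measure 119 mm over their backs; the gripper's body (75 mm by 177 mm) begins 78 mm behind the grasp point.
Start: joints at [1.014, 0.245, 1.558, -0, 1.339, -0.174], TCP at [0.243, 0.603, 0.201] pointing down, gripper open.
Joint ranges: [-3.13, 3.13], [-1.02, 2.26], [0.13, 2.54], [-0.95, 4.09], [0.21, 2.88], [-2.74, 2.74]. Speed limits (rad/s): [2.57, 2.57, 3.14, 3.14, 3.14, 3.14].

INTERFACE

Orientations are given as a 3x3 rotation matrix whose columns are the frame's x, y, z axes.
In Python, from plant import telemetry, snapshot, robot gives the robot as it stands.
- The arm moves only by the shell command python3 -m creep 'ROWS' [OPENING] [FORCE]. ROWS is JSON, a list of rows, each an object of numbers: "x", "y", "z": the shift along the world's x, y, z in units of 0.15 m (1.0 is 0.15 m); "turn": the turn about the world's z in units of 0.15 rad (1.0 is 0.15 rad). In form: [{"x": .., "y": .., "z": .., "turn": ..}, ...]. A call has 1 to 5 rows; each row shifts and turns the commanded pose from where the row before left it; what a row does not reach is not made up. A row lasts 1/8 s, in which the tool goes at most 62.5 mm and 10.7 degrees, less where a joint would pass 70% of its speed; a pose out of reach is approached as far as the arm can. A call with a number of a shift or a turn outside -1 to 1 is refused whole. A call with a gripper value outside its range is refused whole. OPENING is the opening, from 0 (shut) to 1 (fully open), set as the call begins (- or left out, the last holds). The fingers move at their own pace and stop on an object; FORCE is the grip in N (left out, the last holds). Time passes only in rows, so rows that do not move let the fingers close. It gives the time, the measured TCP pose, the force and the opening at its end, in the units of the state.
- telemetry.get_obs(): the state, without advancing time (a new reading comes with each control period).
- snapshot(name): name is "scene" or "top"; returns a dict with "image" (420x560x3 uint8, blue, green, red), "range_z" (420x560 float32, m along the optical axis (not along the pixel's ray), 0 where there is no reading), "fov_y" (degrees; the focal length in pixels is half the picture's height over the tangent of half this angle, whatever the lens; pixels are square), "cx", "cy" (the principal point, pixels), "dist" ([k1, k2, p1, p2, k3] as OpenCV has them; the pictures are not rectified), "pose" (4x4, takes a point from camera to world coordinates). Camera axes: x right, y down, z forward; pixel columns grow to the right and rows downward; lengths in m; the calibration is good to about 2 mm. A picture is of the moment at which its call begins.
- robot.finish_job(): hands the job in, once; it reports no verdict.
The state is a dict: "time": time; "joint_positions": joint angles; "joint_vel": joint speeds; "joint_efforts": joint torques, N m; "eef_pos": TCP position; "orientation": TCP orientation; "contact_force": force on the tool from outside, world axes, zero at the start; "torque": the same for the moment, N m; "grip_width": opening from 0.0 (shut) to 1.0 (fully open).
Only numpy, scipy, OpenCV 4.12 (cv2) and the standard library are available. Lean on these libraries where they do the work, as an engineer would, in place of code of your own. Each camera call takes 0.05 s, during which the arm holds its last target. There are 200 camera calls.

TASK

The two telescoping legs on the bench belong to one tool stand, and the longer one, nearer the robot, has to come in by exactly one hole to match its twin. Butt its foot against the planing stop, hold its spring button pressed in and push the tube gently towards the stop, never with more than 20 N, until the button clicks out in the next hole. Leave the leg lying flat on the bench, let go of it, and leave the twin, the sander and the glue bottle where they are.

Things in the scene. Friction and masses are not known exactly. Their poses are not given: they have to be found in the camera images.
- leg: The leg to shorten: grey 30 mm square outer tube, 240 mm long, lying flat, a bright 25 mm inner tube sliding in it. Origin: middle of the outer tube's length (x -120 to +120 mm), on its underside; centre line 15 mm above. x along it to the foot, z up, holes and button on the -y side. Behind x -120: black plug, steel spigot to -160. Whole leg about 0.36 kg, balances near the button.
- button (a point): Tip of the leg's domed steel spring button, 10 mm across, carried by the inner tube, standing 5 mm out of a hole in the outer tube's -y face, on the centre line. About 5 N presses it flush. In the leg's frame x +55, y -20 mm at the start; x +20, y -20 mm when clicked out in the next hole. Not pressed, it blocks hard both ways.
- next_hole (a point): Centre, on the outer tube's -y face, of the next of its four 11.5 mm holes, where the button must end: x +20 mm in the leg's frame (the others: +90, +55, -15). With the button held flush (tube squeezed across it), about 8 to 15 N along the tube makes its dome slip under the wall; then the tubes slide with 2 to 6 N until it springs out in the next hole and blocks hard.
- tube_mouth (a point): Centre of the outer tube's open end, where the inner tube comes out, on the centre line; x +120 mm in the leg's frame.
- tube_end (a point): Centre of the end face of the black cap on the inner tube, on the centre line; x +251 mm in the leg's frame at the start. Beyond it stands the levelling foot, a black rubber disc 30 mm across on a screw stem: its flat end is 20 to 60 mm from this point, screwed out differently on each leg; it does not move in use.
- stop: The planing stop: a beech batten 240 x 32 x 42 mm screwed to the bench. Origin: centre of its underside. x along its length, z up; its long face at y = -16 mm, looking along its -y towards the leg, is the one to push against.
- twin: The other leg, same make, already one hole shorter, lying on the bench farther from the robot. Origin and axes as for the leg. To be left alone.
- sander: Round palm sander, 124 mm across at its pad, 154 mm tall, standing upright. Origin: centre of its underside. To be left alone.
- glue: White glue bottle with a blue nozzle, 62 mm across, 205 mm tall, standing upright. Origin: centre of its underside. To be left alone.
Mind the look-alikes: they are no part of the job. Of the things that look like the stop, the larger one is meant.

How it is judged:
On the way, in this order (a step that is already met when the one before it is completed fails the run):
1. the foot bears against the planing stop while the leg is still at its first hole (contact force between leg and stop above 2 N and x of button in the frame of leg above 0.05 m), for 0.1 s.
2. the button has sprung out in the next hole (x of button in the frame of leg between 0.017 and 0.023 m and y of button in the frame of leg below -0.0185 m), for 0.2 s.
At the end, for the whole second after the job is handed in: The button stands fully out (within 1.5 mm) in the next hole, 35 mm from where it was (within 3 mm), and the leg lies flat on the bench (within 4 mm and 3 degrees) at rest, released (all of step 2 and height (world z) of leg below 0.004 m and angle between leg's own z axis and vertical below 0.05 rad and linear speed of leg below 0.01 m/s); the robot touches nothing.
It fails at once if the leg is pushed against the planing stop with more than 20 N (contact force between leg and stop above 20 N).
It fails at once if the twin leg is moved more than 20 mm (distance of twin from where it was at the start of the episode above 0.02 m).
It fails at once if the sander is moved more than 20 mm (distance of sander from where it was at the start of the episode above 0.02 m).
It fails at once if the glue bottle is moved more than 20 mm (distance of glue from where it was at the start of the episode above 0.02 m).
It also fails if it takes over 51 s, if anything falls off the work surface, if the arm or the gripper's body presses on something with over 40 N, if the wrist force passes 120 N, or if a joint passes its speed limit or range.

## Working session

There is one attempt and no reset: what is moved stays moved. The work goes in short steps, Python scripts to look and compute and a shell command to move; the robot and the scene stay as the last step left them, time stands still between calls to the robot, and variables do not carry over. Pictures are saved under pics/ and viewed, about 8 in all and at most 12, crops included, and the job is handed in when it is done.

```bash
mkdir -p pics; ls
cat > h.py <<'E'
import numpy as np, cv2
from plant import telemetry, snapshot, robot
def snap(n):
    s=snapshot(n); np.savez('%s.npz'%n,**s); return s
def load(n): return dict(np.load('%s.npz'%n))
def K(s):
    f=s['image'].shape[0]/2/np.tan(np.radians(float(s['fov_y']))/2)
    return np.array([[f,0,float(s['cx'])],[0,f,float(s['cy'])],[0,0,1]])
def ray(s,px):
    u=cv2.undistortPoints(np.array(px,float).reshape(-1,1,2),K(s),s['dist']).reshape(-1,2)
    return np.c_[u,np.ones(len(u))]
def at_z(s,px,z):
    d=ray(s,px)@s['pose'][:3,:3].T; o=s['pose'][:3,3]
    return o+d*((z-o[2])/d[:,2])[:,None]
def by_depth(s,px):
    r=ray(s,px); p=np.round(np.array(px)).astype(int).reshape(-1,2)
    return (r*s['range_z'][p[:,1],p[:,0]][:,None])@s['pose'][:3,:3].T+s['pose'][:3,3]
def st():
    o=telemetry.get_obs(); print(round(o['time'],2),np.round(o['eef_pos'],4),np.round(o['contact_force'],1),np.round(o['grip_width'],3)); print(np.round(o['orientation'],3).tolist())
E
python3 - <<'E'
from h import *
for n in('top','scene'):
    s=snap(n); cv2.imwrite(f'pics/{n}0.png',s['image']); print(n,s['fov_y'],s['dist'],np.round(s['pose'],3).tolist())
st()
E
```

```text
pics
top 43.26469948548095 [-0.00483235  0.          0.          0.          0.        ] [[-0.009, -0.989, 0.15, 0.325], [-1.0, 0.009, 0.0, 0.037], [-0.002, -0.15, -0.989, 1.796], [0.0, 0.0, 0.0, 1.0]]
scene 49.91952248896401 [0.0254974 0.        0.        0.        0.       ] [[0.799, 0.462, -0.385, 1.095], [0.601, -0.603, 0.524, -0.626], [0.01, -0.65, -0.76, 1.037], [0.0, 0.0, 0.0, 1.0]]
0.1 [0.2425 0.6025 0.1997] [-0.4  0.5  0.1] 1.004
[[0.374, 0.928, -0.001], [0.928, -0.374, -0.001], [-0.002, -0.0, -1.0]]
```

View pics/top0.png

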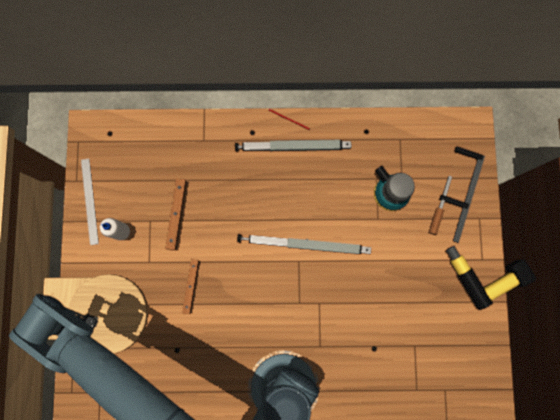

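View pics/scene0.png

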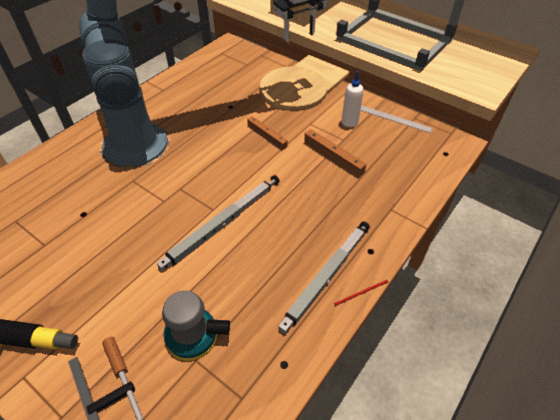

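The leg lies at top (240,239)–(370,250), the twin at (237,147)–(350,145). There are two batten candidates: the large one at (176,215) and a small one at (190,286). The larger is the stop. I'll confirm it with enlarged crops.

Run:
```python
from h import *
s=load('top'); c=s['image'][170:320,155:385]; a=cv2.resize(c,(782,510),interpolation=cv2.INTER_CUBIC) # 3.4x
cv2.imwrite('pics/topc.png',a)
s=load('scene'); c=s['image'][165:285,150:310]; cv2.imwrite('pics/scc.png',cv2.resize(c,None,fx=5,fy=5,interpolation=cv2.INTER_CUBIC))
```

```text
(no output)
```

View pics/topc.png

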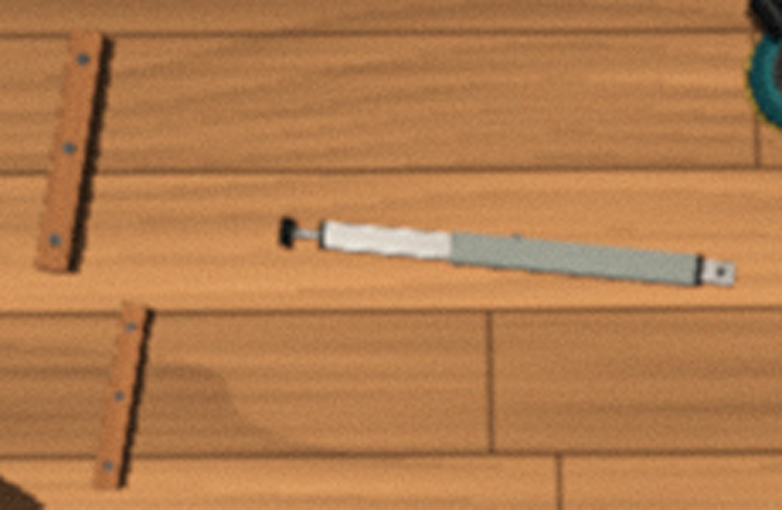

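View pics/scc.png

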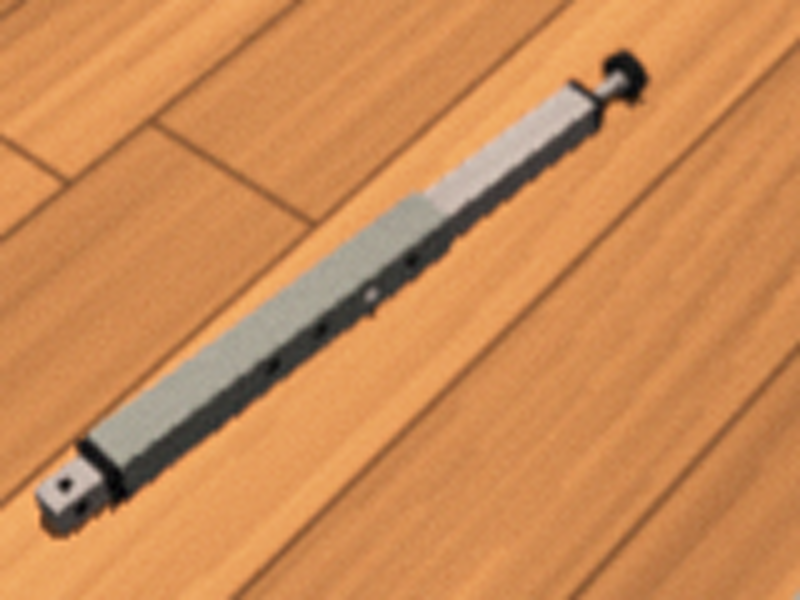

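Run:
```python
from h import *
s=load('top')
T=lambda p:(np.array(p,float)+.5)/3.4-.5+[155,170]
g=lambda p,z:at_z(s,T(p),z)
L=g([(450,233),(450,259),(698,255),(698,284),(516,235),(283,232),(325,235),(734,272)],.03)
L[4]=g([(516,236)],.015); L[5]=g([(280,232)],.02)[0]
for n,p in zip(['mouth far','mouth near','plug far','plug near','button','foot','cap','spigot'],L): print(n,np.round(p,4))
m=(L[0]+L[1])/2; b=(L[2]+L[3])/2; d=(m-b); print('len',np.linalg.norm(d),'dir deg from +y',np.degrees(np.arctan2(-d[0],d[1])),'origin',(m+b)/2)
S=g([(103,36),(75,271),(70,33),(37,268)],.042); print(np.round(S,4)); f=S[0]-S[1]; print('stop face dir',np.degrees(np.arctan2(f[1],f[0])),np.linalg.norm(f))
# depth checks
for n in('top','scene'):
    q=load(n); P=[(0,0)]
v,u=np.mgrid[0:420,0:560]
for n,lo in(('top',(.02,.036)),('scene',(.02,.036)),('top',(.037,.047)),('scene',(.037,.047))):
    q=load(n); P=by_depth(q,np.c_[u.ravel(),v.ravel()])
    if lo[0]<.03: k=(P[:,2]>lo[0])&(P[:,2]<lo[1])&(P[:,0]>.35)&(P[:,0]<.56)&(abs(P[:,1])<.32)
    else: k=(P[:,2]>lo[0])&(P[:,2]<lo[1])&(P[:,0]>.43)&(P[:,0]<.75)&(P[:,1]>.33)&(P[:,1]<.52)
    A=P[k]
    (cx,cy),wh,an=cv2.minAreaRect(A[:,:2].astype(np.float32)); w=np.linalg.svd(A[:,:2]-A[:,:2].mean(0),full_matrices=False)[2][0]
    print(n,lo,k.sum(),A.min(0).round(3),A.max(0).round(3),'c',cx,cy,wh,'dir',np.degrees(np.arctan2(w[1],w[0])))
```

```text
mouth far [ 0.4836 -0.0175  0.03  ]
mouth near [ 0.458  -0.0171  0.03  ]
plug far [ 0.4597 -0.2605  0.03  ]
plug near [ 0.4313 -0.2595  0.03  ]
button [ 0.4813 -0.0833  0.015 ]
foot [0.487  0.1503 0.02  ]
cap [0.4827 0.1054 0.03  ]
spigot [ 0.4427 -0.2952  0.03  ]
len 0.24401932168968685 dir deg from +y -5.955391457071089 origin [ 0.45812602 -0.13863285  0.03      ]
[[0.6818 0.3248 0.042 ]
 [0.4488 0.3486 0.042 ]
 [0.6851 0.3576 0.042 ]
 [0.452  0.3857 0.042 ]]
stop face dir -5.827164143018393 0.23419476652661178
top (0.02, 0.036) 1121 [ 0.351 -0.297  0.02 ] [0.5   0.312 0.036] c 0.45368123054504395 0.014742016792297363 (0.1279289722442627, 0.6161754727363586) dir -85.73833549678994
scene (0.02, 0.036) 1497 [ 0.35  -0.297  0.02 ] [0.506 0.312 0.036] c 0.45800718665122986 0.01611912250518799 (0.13255172967910767, 0.6170749664306641) dir -87.14051609727446
top (0.037, 0.047) 528 [0.45  0.33  0.037] [0.687 0.519 0.047] c 0.5774632096290588 0.4244421124458313 (0.17328932881355286, 0.23938804864883423) dir 170.3393343661166
scene (0.037, 0.047) 503 [0.453 0.33  0.037] [0.694 0.519 0.047] c 0.5818146467208862 0.42266568541526794 (0.17364124953746796, 0.2420293539762497) dir -11.415221063931584
```

The crops confirm the target: the larger batten (crop (75,150), about 234 mm long) is the stop, and the small one at (125,395) is the look-alike. The leg's button is at crop (516,236), facing world +x. The leg is within 0.2° of perpendicular to the stop, and the foot has about 0.19 m to travel. I'll move above the button now.

```bash
python3 -m creep '[{"x":0.0985,"y":-0.305,"turn":-0.574},{"x":0.0985,"y":-0.305,"turn":-0.574},{"x":0.0985,"y":-0.305,"turn":-0.574},{"x":0.0985,"y":-0.305,"turn":-0.574},{"x":0.0985,"y":-0.305,"turn":-0.574}]' 1 20
python3 -m creep '[{"x":0.0985,"y":-0.305,"turn":-0.574},{"x":0.0985,"y":-0.305,"turn":-0.574},{"x":0.0985,"y":-0.305,"turn":-0.574},{"x":0.0985,"y":-0.305,"turn":-0.574},{"x":0.0985,"y":-0.305,"turn":-0.574}]' >/dev/null
python3 -m creep '[{"x":0.0985,"y":-0.305,"turn":-0.574},{"x":0.0985,"y":-0.305,"turn":-0.574},{"x":0.0985,"y":-0.305,"turn":-0.574},{"x":0.0985,"y":-0.305,"turn":-0.574},{"x":0.0985,"y":-0.305,"turn":-0.574}]' >/dev/null
python3 -m creep '[{"z":-0.2},{"z":-0.2},{"z":-0.2},{"z":-0.2},{}]' >/dev/null
python3 - <<'E'
from h import *
st(); s=snap('scene'); c=s['image'][140:290,140:320]; cv2.imwrite('pics/sc1.png',cv2.resize(c,None,fx=4,fy=4,interpolation=cv2.INTER_CUBIC))
E
```

```text
0.1 [0.2425 0.6025 0.1997] [-0.4  0.5  0.1] 1.004
[[0.374, 0.928, -0.001], [0.928, -0.374, -0.001], [-0.002, -0.0, -1.0]]validation failed for argument at $[0]...
validation failed for argument at $[0]...
validation failed for argument at $[0]...
validation failed for argument at $[0]...
```

View pics/sc1.png

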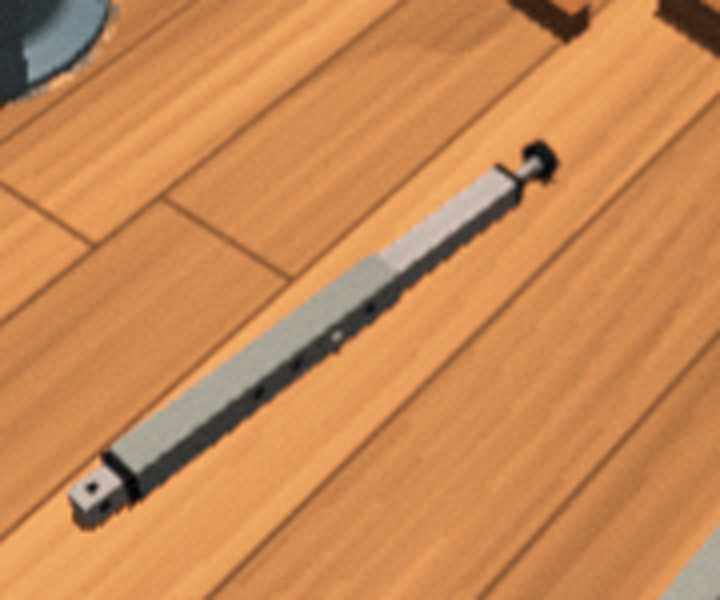

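The picture shows the arm hasn't moved: the calls were refused, probably because every row needs all four keys.

```bash
python3 -m creep '[{"x":0.1,"y":-0.305,"z":0,"turn":-0.57},{"x":0.1,"y":-0.305,"z":0,"turn":-0.57},{"x":0.1,"y":-0.305,"z":0,"turn":-0.57},{"x":0.1,"y":-0.305,"z":0,"turn":-0.57},{"x":0.1,"y":-0.305,"z":0,"turn":-0.57}]' 1 20
```

```text
time: 0.78
eef_pos: [0.3179, 0.3727, 0.2004]
orientation: [[0.726, 0.687, -0.0], [0.687, -0.726, -0.0], [-0.0, 0.0, -1.0]]
contact_force: [1.6, -0.7, 0.4]
grip_width: 1.002
```

```bash
python3 -m creep '[{"x":0.1,"y":-0.305,"z":0,"turn":-0.575},{"x":0.1,"y":-0.305,"z":0,"turn":-0.575},{"x":0.1,"y":-0.305,"z":0,"turn":-0.575},{"x":0.1,"y":-0.305,"z":0,"turn":-0.575},{"x":0.1,"y":-0.305,"z":0,"turn":-0.575}]' >/dev/null
python3 -m creep '[{"x":0.1,"y":-0.305,"z":0,"turn":-0.575},{"x":0.1,"y":-0.305,"z":0,"turn":-0.575},{"x":0.1,"y":-0.305,"z":0,"turn":-0.575},{"x":0.1,"y":-0.305,"z":0,"turn":-0.575},{"x":0.08,"y":-0.305,"z":0,"turn":-0.575}]'
python3 -m creep '[{"x":0,"y":0,"z":-0.2,"turn":0},{"x":0,"y":0,"z":-0.2,"turn":0},{"x":0,"y":0,"z":-0.2,"turn":0},{"x":0,"y":0,"z":-0.2,"turn":0},{"x":0,"y":0,"z":0,"turn":0}]'
python3 - <<'E'
from h import *
s=snap('scene'); c=s['image'][140:290,140:320]; cv2.imwrite('pics/sc2.png',cv2.resize(c,None,fx=4,fy=4,interpolation=cv2.INTER_CUBIC))
E
```

```text
time: 2.02
eef_pos: [0.4649, -0.0849, 0.2005]
orientation: [[0.994, -0.105, 0.0], [-0.105, -0.994, 0.0], [-0.0, -0.0, -1.0]]
contact_force: [0.8, 0.2, -0.0]
grip_width: 1.004
time: 2.65
eef_pos: [0.4627, -0.0824, 0.0784]
orientation: [[0.995, -0.102, -0.005], [-0.102, -0.995, 0.002], [-0.005, -0.002, -1.0]]
contact_force: [1.0, -0.3, 0.3]
grip_width: 1.004
```

View pics/sc2.png

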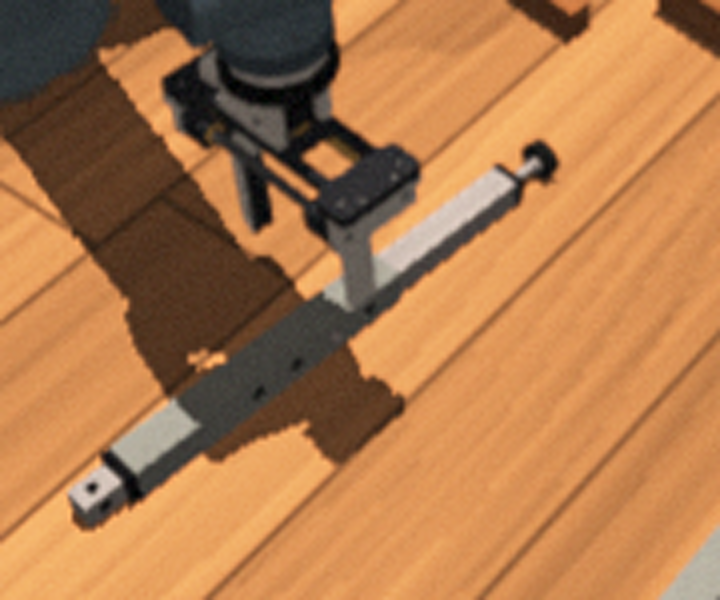

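The picture shows the jaws straddling the outer tube with the far finger at about (360,270), between the button and the +90 hole. I'll go down with a -1.5 mm correction in y, then close at 20 N.

```bash
python3 -m creep '[{"x":0,"y":-0.01,"z":-0.12,"turn":0},{"x":0,"y":0,"z":-0.12,"turn":0},{"x":0,"y":0,"z":-0.12,"turn":0},{"x":0,"y":0,"z":0,"turn":0},{"x":0,"y":0,"z":0,"turn":0}]' 0.6
python3 -m creep '[{"x":0,"y":0,"z":0,"turn":0},{"x":0,"y":0,"z":0,"turn":0},{"x":0,"y":0,"z":0,"turn":0},{"x":0,"y":0,"z":0,"turn":0},{"x":0,"y":0,"z":0,"turn":0}]' 0.2 20
python3 -m creep '[{"x":0,"y":0,"z":0,"turn":0},{"x":0,"y":0,"z":0,"turn":0},{"x":0,"y":0,"z":0,"turn":0},{"x":0,"y":0,"z":0,"turn":0},{"x":0,"y":0,"z":0,"turn":0}]' 0.2 20
```

```text
time: 3.32
eef_pos: [0.466, -0.0853, 0.0282]
orientation: [[0.995, -0.102, 0.002], [-0.102, -0.995, -0.001], [0.002, 0.001, -1.0]]
contact_force: [0.9, -0.6, 0.3]
grip_width: 0.6
time: 3.95
eef_pos: [0.4647, -0.0848, 0.0266]
orientation: [[0.995, -0.102, -0.0], [-0.102, -0.995, 0.0], [-0.0, -0.0, -1.0]]
contact_force: [-0.0, 0.4, -0.3]
grip_width: 0.202
time: 4.58
eef_pos: [0.4648, -0.0848, 0.0267]
orientation: [[0.995, -0.102, -0.0], [-0.102, -0.995, 0.0], [-0.0, -0.0, -1.0]]
contact_force: [-0.0, -0.4, -0.2]
grip_width: 0.203
```

Run:
```python
from h import *
s=snap('scene'); c=s['image'][140:290,140:320]; a=cv2.resize(c,None,fx=4,fy=4,interpolation=cv2.INTER_CUBIC); cv2.imwrite('pics/sc3.png',a)
```

```text
(no output)
```

View pics/sc3.png

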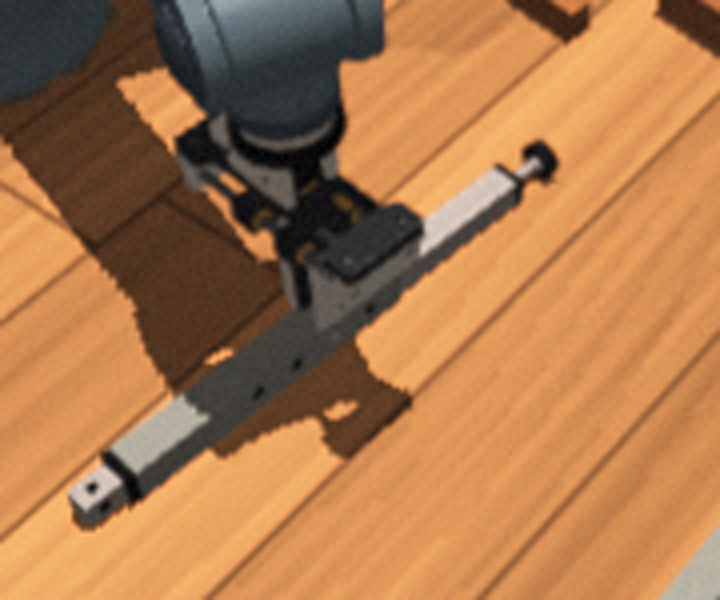

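Run:
```python
from h import *
s=load('scene')
def p(*q):
    o=(np.array(q,float)+.5)/4-.5+[140,140]; return np.round(by_depth(s,o),4)
print('wood',p((300,480),(450,330),(150,300)).tolist())
print('legtop',p((160,440),(250,355),(460,220)).tolist())
print('finger far back',p((325,320),(330,300),(350,290),(345,310),(370,285)).tolist())
print('near finger',p((300,290),(292,280),(305,300)).tolist()); print('gripper block top',p((370,240)).tolist())
t=snap('top'); 
v,u=np.mgrid[235:265,285:315]; 
c=t['image'][190:280,220:385]; cv2.imwrite('pics/top3.png',cv2.resize(c,None,fx=4.5,fy=4.5,interpolation=cv2.INTER_CUBIC))
st()
```

```text
wood [[0.5357, -0.1819, -0.003], [0.5353, -0.0203, 0.0001], [0.3396, -0.1319, -0.0022]]
legtop [[0.4575, -0.2299, 0.0315], [0.4526, -0.1386, 0.0271], [0.4895, 0.0488, 0.0284]]
finger far back [[0.4866, -0.095, 0.0489], [0.4856, -0.0868, 0.0624], [0.5513, -0.1274, 0.1603], [0.5436, -0.1269, 0.134], [0.5444, -0.1031, 0.137]]
near finger [[0.4562, -0.0871, 0.052], [0.455, -0.0918, 0.0666], [0.456, -0.084, 0.0376]]
gripper block top [[0.5432, -0.0973, 0.1752]]
4.67 [ 0.4648 -0.0848  0.0267] [-0.4 -0.5 -0.3] 0.194
[[0.995, -0.102, 0.0], [-0.102, -0.995, -0.0], [0.0, 0.0, -1.0]]
```

Run:
```python
from h import *
s=load('scene')
for v in range(208,232,2):
    px=[(u,v) for u in range(208,240,2)]; P=by_depth(s,px)
    print(v,' '.join('%d,%d,%d'%tuple(np.round(q*1000)) for q in P))
```

```text
208 397,-60,2 447,-94,70 454,-92,73 458,-88,73 457,-80,64 483,-96,98 517,-118,143 534,-127,163 542,-128,170 545,-124,168 552,-124,174 553,-118,169 552,-109,160 552,-102,153 548,-91,140 548,-85,134
210 401,-64,-1 406,-61,0 453,-92,64 458,-90,66 458,-82,58 483,-97,90 486,-92,88 526,-120,143 541,-127,161 547,-127,165 551,-123,164 551,-116,158 546,-105,144 547,-99,138 549,-94,135 487,-25,25
212 406,-70,-1 409,-64,-4 454,-95,58 458,-91,58 454,-81,45 480,-95,78 488,-96,84 486,-87,74 538,-126,149 547,-127,157 548,-121,153 546,-112,142 545,-105,135 545,-97,127 488,-34,25 486,-25,15
214 1095,-626,1037 413,-69,-5 454,-96,50 456,-91,47 459,-85,44 480,-97,70 487,-95,74 489,-90,71 541,-129,147 545,-126,147 544,-118,138 548,-115,139 483,-47,24 484,-40,19 487,-34,15 487,-26,7
216 414,-79,-4 419,-76,-4 425,-73,-2 457,-93,41 457,-85,34 480,-98,63 487,-96,66 488,-91,62 1095,-626,1037 543,-125,136 542,-118,129 484,-56,25 482,-47,15 484,-41,10 485,-34,5 489,-29,3
218 420,-85,-4 430,-86,5 451,-96,30 455,-92,29 459,-88,28 477,-96,50 487,-97,59 489,-92,55 489,-84,47 482,-71,29 486,-67,28 486,-59,21 482,-47
[... 417 characters left out ...]
17,33 464,-111,28 469,-107,28 475,-105,30 478,-101,28 480,-95,23 481,-89,19 485,-84,17 482,-75,5 483,-67,-1 489,-65,0 491,-59,-3 496,-56,-3 504,-56,4 505,-49,-4
226 461,-123,29 466,-120,30 471,-118,31 476,-115,32 477,-108,26 476,-100,17 480,-96,16 481,-90,11 479,-81,-1 483,-76,-2 487,-72,-4 495,-71,2 499,-68,1 502,-63,-1 508,-61,2 511,-55,-1
228 465,-128,27 469,-124,27 473,-120,26 477,-117,26 478,-110,20 479,-104,13 479,-97,6 480,-90,0 483,-85,-2 490,-84,2 495,-80,2 495,-73,-5 503,-72,0 508,-69,0 511,-65,-1 517,-62,1
230 473,-136,33 475,-130,28 476,-124,23 475,-116,15 479,-112,13 480,-106,7 479,-98,-2 485,-95,0 490,-92,1 494,-88,0 499,-85,1 503,-81,-1 507,-78,0 512,-74,0 517,-71,1 520,-66,-3
```

Depth puts the fingertips at about z 0.035, just above the leg, though the telemetry implies 0.008. So the jaws closed over the tube without touching it. The finger's centre is also about 3 mm to the -y side of the button. I'll reopen and descend stepwise, watching the force.

```bash
python3 -m creep '[{"x":0,"y":0.016,"z":0,"turn":0},{"x":0,"y":0,"z":0,"turn":0},{"x":0,"y":0,"z":0,"turn":0},{"x":0,"y":0,"z":-0.05,"turn":0},{"x":0,"y":0,"z":0,"turn":0}]' 0.6
python3 -m creep '[{"x":0,"y":0,"z":-0.025,"turn":0},{"x":0,"y":0,"z":0,"turn":0}]'
python3 -m creep '[{"x":0,"y":0,"z":-0.025,"turn":0},{"x":0,"y":0,"z":0,"turn":0}]'
python3 - <<'E'
from h import *
s=snap('scene')
for v in range(200,232,2):
    px=[(u,v) for u in range(216,244,2)]; P=by_depth(s,px)
    print(v,' '.join('%d,%d,%d'%tuple(np.round(q*1000)) for q in P))
c=s['image'][180:240,190:270]; cv2.imwrite('pics/sc4.png',cv2.resize(c,None,fx=10,fy=10,interpolation=cv2.INTER_CUBIC))
E
```

```text
time: 5.3
eef_pos: [0.4641, -0.0821, 0.0183]
orientation: [[0.995, -0.102, -0.002], [-0.102, -0.995, 0.001], [-0.002, -0.001, -1.0]]
contact_force: [0.3, 0.0, -0.1]
grip_width: 0.599
time: 5.55
eef_pos: [0.4645, -0.0823, 0.015]
orientation: [[0.995, -0.102, -0.001], [-0.102, -0.995, 0.0], [-0.001, -0.0, -1.0]]
contact_force: [-0.4, 0.1, 0.5]
grip_width: 0.6
time: 5.8
eef_pos: [0.4645, -0.0823, 0.0113]
orientation: [[0.995, -0.102, -0.001], [-0.102, -0.995, 0.0], [-0.001, -0.0, -1.0]]
contact_force: [-0.5, -0.1, -0.0]
grip_width: 0.601
200 497,-110,154 504,-110,158 506,-104,154 498,-91,137 504,-89,138 508,-86,140 511,-81,137 527,-90,155 534,-89,159 536,-84,157 540,-81,157 544,-77,156 548,-74,155 553,-71,157
202 399,-27,0 503,-110,150 510,-109,153 515,-107,155 521,-105,158 520,-98,151 526,-97,153 533,-96,157 536,-92,156 539,-88,155 545,-86,157 549,-83,156 551,-78,153 555,-75,154
204 495,-110,136 497,-106,133 510,-111,147 519,-112,155 524,-109,156 527,-106,155 532,-103,155 538,-101,158 542,-98,158 544,-93,155 548,-90,155 552,-87,155 555,-83,153 556,-76,147
206 498,-115,135 506,-115,140 
[... 1417 characters left out ...]
08,-89,49 508,-82,42 489,-56,1 494,-53,1 497,-48,-1 502,-45,-1 505,-40,-3 510,-37,-2
224 475,-105,31 477,-100,27 480,-95,24 477,-85,11 497,-95,37 506,-95,44 508,-90,40 508,-83,33 490,-59,-5 499,-59,2 501,-53,-2 507,-51,0 513,-48,2 517,-44,1
226 476,-107,25 477,-101,19 480,-96,17 481,-90,10 496,-95,28 504,-95,33 509,-92,34 494,-71,2 498,-67,0 503,-64,1 508,-60,1 511,-55,-1 517,-53,0 521,-49,-1
228 478,-110,20 479,-104,14 479,-96,6 479,-89,-1 482,-84,-4 504,-96,25 493,-79,0 499,-77,2 501,-70,-3 508,-69,1 513,-66,1 518,-63,2 523,-60,2 526,-54,-1
230 478,-111,11 477,-104,3 480,-99,0 485,-96,1 490,-92,0 493,-88,-1 499,-85,1 502,-80,-2 507,-77,-2 513,-75,2 516,-70,-1 522,-68,1 525,-62,-3 531,-60,0
```

View pics/sc4.png

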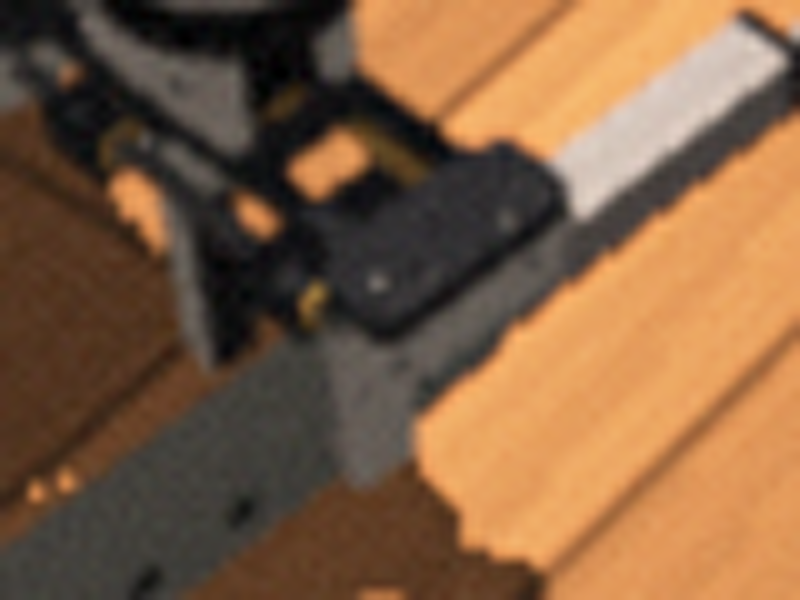

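The open jaws straddle the tube, with the far finger's tip at crop (370,480). By depth that tip is at z≈0.022, and it is now lined up along the leg with the button. I'll go another 15 mm down in steps, then close.

```bash
python3 -m creep '[{"x":0,"y":0,"z":-0.03,"turn":0},{"x":0,"y":0,"z":0,"turn":0}]'
python3 -m creep '[{"x":0,"y":0,"z":-0.03,"turn":0},{"x":0,"y":0,"z":0,"turn":0}]'
python3 -m creep '[{"x":0,"y":0,"z":-0.03,"turn":0},{"x":0,"y":0,"z":0,"turn":0}]'
python3 -m creep '[{"x":0,"y":0,"z":0,"turn":0},{"x":0,"y":0,"z":0,"turn":0},{"x":0,"y":0,"z":0,"turn":0},{"x":0,"y":0,"z":0,"turn":0},{"x":0,"y":0,"z":0,"turn":0}]' 0.2 20
```

```text
time: 6.1
eef_pos: [0.4644, -0.0822, 0.0067]
orientation: [[0.995, -0.102, -0.001], [-0.102, -0.995, 0.0], [-0.001, -0.0, -1.0]]
contact_force: [-0.1, 0.3, 0.5]
grip_width: 0.6
time: 6.35
eef_pos: [0.4644, -0.0822, 0.0022]
orientation: [[0.995, -0.102, -0.001], [-0.102, -0.995, 0.0], [-0.001, -0.0, -1.0]]
contact_force: [0.0, -0.5, 0.3]
grip_width: 0.603
time: 6.6
eef_pos: [0.4644, -0.0822, -0.0023]
orientation: [[0.995, -0.102, -0.001], [-0.102, -0.995, 0.0], [-0.001, -0.0, -1.0]]
contact_force: [0.9, 0.2, -0.4]
grip_width: 0.598
time: 7.22
eef_pos: [0.4641, -0.0823, -0.0017]
orientation: [[0.995, -0.102, -0.002], [-0.102, -0.995, 0.0], [-0.002, -0.0, -1.0]]
contact_force: [-5.3, 0.2, 5.7]
grip_width: 0.318
```

Opening 0.318 is 29.9 mm, the bare tube's width, so the button is pressed flush. I'll relieve the residual load slightly, then drag the leg towards the stop.

```bash
python3 -m creep '[{"x":-0.007,"y":0,"z":0.01,"turn":0},{"x":0,"y":0,"z":0,"turn":0},{"x":0,"y":0,"z":0,"turn":0}]'
python3 -m creep '[{"x":0.005,"y":0.05,"z":0,"turn":0},{"x":0.01,"y":0.1,"z":0,"turn":0},{"x":0.01,"y":0.1,"z":0,"turn":0},{"x":0.005,"y":0.05,"z":0,"turn":0},{"x":0,"y":0,"z":0,"turn":0}]'
```

```text
time: 7.6
eef_pos: [0.4634, -0.0822, -0.0007]
orientation: [[0.995, -0.102, -0.0], [-0.102, -0.995, 0.0], [-0.001, -0.0, -1.0]]
contact_force: [0.2, 0.5, -1.9]
grip_width: 0.317
time: 8.22
eef_pos: [0.4682, -0.0366, -0.0004]
orientation: [[0.995, -0.1, -0.0], [-0.1, -0.995, -0.0], [-0.0, 0.0, -1.0]]
contact_force: [0.7, -0.7, -4.3]
grip_width: 0.319
```

```bash
python3 -m creep '[{"x":0.01,"y":0.1,"z":0,"turn":0},{"x":0.02,"y":0.2,"z":0,"turn":0},{"x":0.02,"y":0.2,"z":0,"turn":0},{"x":0.01,"y":0.1,"z":0,"turn":0},{"x":0.01,"y":0.07,"z":0,"turn":0}]'
python3 -m creep '[{"x":0,"y":0,"z":0,"turn":0},{"x":0,"y":0,"z":0,"turn":0}]'
python3 - <<'E'
from h import *
s=snap('scene'); c=s['image'][120:240,210:370]; cv2.imwrite('pics/sc5.png',cv2.resize(c,None,fx=5,fy=5,interpolation=cv2.INTER_CUBIC))
E
```

```text
time: 8.85
eef_pos: [0.4788, 0.0638, -0.0004]
orientation: [[0.995, -0.101, -0.0], [-0.101, -0.995, -0.0], [-0.0, 0.0, -1.0]]
contact_force: [-0.2, -0.1, -3.2]
grip_width: 0.313
time: 9.1
eef_pos: [0.4787, 0.0626, -0.0004]
orientation: [[0.995, -0.102, -0.0], [-0.102, -0.995, -0.0], [-0.0, 0.0, -1.0]]
contact_force: [-0.0, -0.5, -4.5]
grip_width: 0.318
```

View pics/sc5.png

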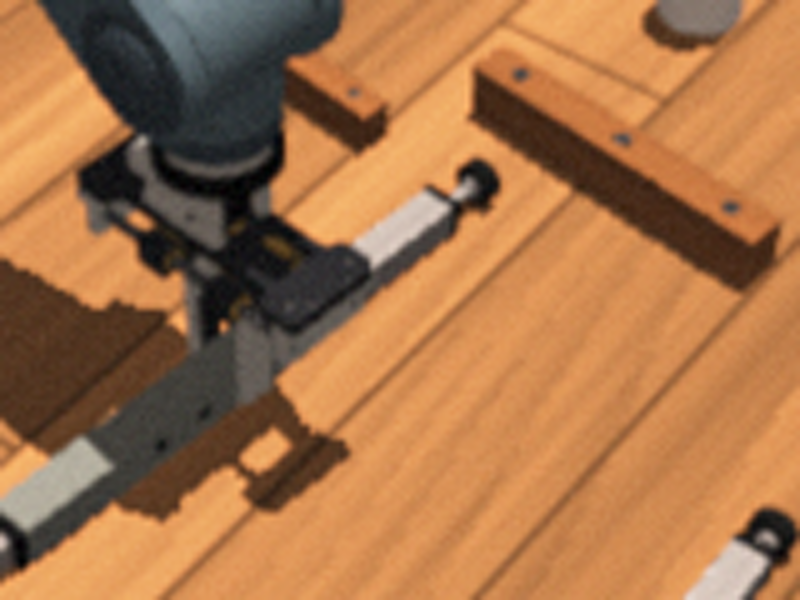

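Run:
```python
from h import *
s=load('scene')
T=lambda p:(np.array(p,float)+.5)/5-.5+[210,120]
a=at_z(s,T([(475,120),(740,288)]),0); b=at_z(s,T([(480,212)]),0); c=at_z(s,T([(480,160),(497,180)]),.028)
print(a,b,c)
```

```text
[[0.45939431 0.35331681 0.        ]
 [0.68629348 0.32589045 0.        ]] [[0.51413893 0.28157509 0.        ]] [[0.50168294 0.29698173 0.028     ]
 [0.52141376 0.28815681 0.028     ]]
```

The foot at crop (480,185) is about 50 mm short of the stop's face and heading squarely for it, roughly 50 mm in from its near end. I'll close the gap gradually.

```bash
python3 -m creep '[{"x":0.007,"y":0.07,"z":0,"turn":0},{"x":0.007,"y":0.07,"z":0,"turn":0},{"x":0.007,"y":0.07,"z":0,"turn":0},{"x":0.002,"y":0.02,"z":0,"turn":0},{"x":0,"y":0,"z":0,"turn":0}]'
for i in 1; do python3 -m creep '[{"x":0.001,"y":0.01,"z":0,"turn":0},{"x":0.001,"y":0.01,"z":0,"turn":0},{"x":0,"y":0,"z":0,"turn":0}]'; done
python3 -m creep '[{"x":0.001,"y":0.01,"z":0,"turn":0},{"x":0,"y":0,"z":0,"turn":0}]'
python3 -m creep '[{"x":0.001,"y":0.01,"z":0,"turn":0},{"x":0,"y":0,"z":0,"turn":0}]'
```

```text
time: 9.78
eef_pos: [0.4822, 0.098, -0.0003]
orientation: [[0.995, -0.101, -0.0], [-0.101, -0.995, -0.0], [-0.0, 0.0, -1.0]]
contact_force: [-0.7, 0.7, -3.6]
grip_width: 0.319
time: 10.15
eef_pos: [0.4825, 0.1006, -0.0003]
orientation: [[0.995, -0.102, -0.0], [-0.102, -0.995, -0.0], [-0.0, 0.0, -1.0]]
contact_force: [-0.2, -0.3, -3.7]
grip_width: 0.321
time: 10.4
eef_pos: [0.4827, 0.1022, -0.0003]
orientation: [[0.995, -0.102, 0.0], [-0.102, -0.995, -0.0], [0.0, 0.0, -1.0]]
contact_force: [-0.5, 0.6, -3.6]
grip_width: 0.317
time: 10.65
eef_pos: [0.4828, 0.1037, -0.0003]
orientation: [[0.995, -0.102, -0.0], [-0.102, -0.995, 0.0], [-0.0, -0.0, -1.0]]
contact_force: [-0.0, 0.1, -2.6]
grip_width: 0.318
```

```bash
python3 -m creep '[{"x":0.001,"y":0.01,"z":0,"turn":0},{"x":0,"y":0,"z":0,"turn":0}]' | sed -n '2p;4p'
python3 -m creep '[{"x":0.001,"y":0.01,"z":0,"turn":0},{"x":0,"y":0,"z":0,"turn":0}]' | sed -n '2p;4p'
python3 -m creep '[{"x":0.001,"y":0.01,"z":0,"turn":0},{"x":0,"y":0,"z":0,"turn":0}]' | sed -n '2p;4p'
```

```text
eef_pos: [0.4829, 0.1052, -0.0004]
contact_force: [-0.1, -0.7, -3.3]
eef_pos: [0.4831, 0.1067, -0.0003]
contact_force: [0.7, 0.7, -3.7]
eef_pos: [0.4833, 0.1082, -0.0003]
contact_force: [0.6, 0.0, -4.0]
```

```bash
python3 -m creep '[{"x":0.001,"y":0.007,"z":0,"turn":0},{"x":0,"y":0,"z":0,"turn":0}]' | sed -n '2p;4p'
```

```text
eef_pos: [0.4834, 0.1092, -0.0003]
contact_force: [0.5, 1.0, -3.1]
```

```bash
python3 -m creep '[{"x":0.001,"y":0.007,"z":0,"turn":0},{"x":0,"y":0,"z":0,"turn":0}]' | sed -n '2p;4p'
```

```text
eef_pos: [0.4836, 0.1103, -0.0003]
contact_force: [0.8, -0.4, -3.8]
```

```bash
python3 -m creep '[{"x":0.001,"y":0.007,"z":0,"turn":0},{"x":0,"y":0,"z":0,"turn":0}]' | sed -n '2p;4p'
python3 -m creep '[{"x":0.001,"y":0.007,"z":0,"turn":0},{"x":0,"y":0,"z":0,"turn":0}]' | sed -n '2p;4p'
```

```text
eef_pos: [0.4837, 0.1113, -0.0004]
contact_force: [0.4, -0.1, -3.4]
eef_pos: [0.4838, 0.1124, -0.0004]
contact_force: [-0.5, -0.2, -2.2]
```

```bash
python3 -m creep '[{"x":0.001,"y":0.007,"z":0,"turn":0},{"x":0,"y":0,"z":0,"turn":0}]' | sed -n '2p;4p'
```

```text
eef_pos: [0.484, 0.1134, -0.0003]
contact_force: [-0.5, 0.4, -3.0]
```

```bash
python3 -m creep '[{"x":0.001,"y":0.007,"z":0,"turn":0},{"x":0,"y":0,"z":0,"turn":0}]' | sed -n '2p;4p'
```

```text
eef_pos: [0.4841, 0.1145, -0.0004]
contact_force: [0.5, 0.1, -3.7]
```

```bash
python3 -m creep '[{"x":0.001,"y":0.007,"z":0,"turn":0},{"x":0,"y":0,"z":0,"turn":0}]' | sed -n '2p;4p'
```

```text
eef_pos: [0.4843, 0.1155, -0.0004]
contact_force: [-0.3, 0.5, -3.4]
```

```bash
python3 -m creep '[{"x":0.001,"y":0.007,"z":0,"turn":0},{"x":0,"y":0,"z":0,"turn":0}]' | sed -n '2p;4p'
```

```text
eef_pos: [0.4844, 0.116, -0.0004]
contact_force: [-0.4, -3.9, -2.2]
```

Contact: 3.9 N against the stop. I'll add a little and hold.

```bash
python3 -m creep '[{"x":0,"y":0.0015,"z":0,"turn":0},{"x":0,"y":0,"z":0,"turn":0},{"x":0,"y":0,"z":0,"turn":0}]' | sed -n '1,2p;4,5p'
```

```text
time: 13.78
eef_pos: [0.4843, 0.1162, -0.0004]
contact_force: [-0.5, -5.7, -3.3]
grip_width: 0.316
```

```bash
python3 -m creep '[{"x":0,"y":0.003,"z":0,"turn":0},{"x":0,"y":0,"z":0,"turn":0}]' | sed -n '1,2p;4,5p'
```

```text
time: 14.02
eef_pos: [0.4844, 0.1166, -0.0004]
contact_force: [-0.7, -5.4, -3.4]
grip_width: 0.316
```

```bash
python3 -m creep '[{"x":0,"y":0.003,"z":0,"turn":0},{"x":0,"y":0,"z":0,"turn":0}]' | sed -n '1,2p;4,5p'
```

```text
time: 14.28
eef_pos: [0.4843, 0.117, -0.0004]
contact_force: [0.4, -6.2, -3.7]
grip_width: 0.317
```

```bash
python3 -m creep '[{"x":0,"y":0.005,"z":0,"turn":0},{"x":0,"y":0,"z":0,"turn":0}]' | sed -n '1,2p;4,5p'
```

```text
time: 14.52
eef_pos: [0.4844, 0.118, -0.0004]
contact_force: [-0.3, -4.7, -3.8]
grip_width: 0.321
```

```bash
python3 -m creep '[{"x":0,"y":0.005,"z":0,"turn":0},{"x":0,"y":0,"z":0,"turn":0}]' | sed -n '1,2p;4,5p'
```

```text
time: 14.78
eef_pos: [0.4844, 0.1186, -0.0004]
contact_force: [-0.8, -5.0, -3.6]
grip_width: 0.318
```

```bash
python3 -m creep '[{"x":0.001,"y":0.005,"z":0,"turn":0},{"x":0,"y":0,"z":0,"turn":0}]' | sed -n '1,2p;4,5p'
```

```text
time: 15.02
eef_pos: [0.4845, 0.1189, -0.0004]
contact_force: [-1.2, -8.4, -2.5]
grip_width: 0.322
```

```bash
python3 -m creep '[{"x":0,"y":0.003,"z":0,"turn":0},{"x":0,"y":0,"z":0,"turn":0}]' | sed -n '1,2p;4,5p'
```

```text
time: 15.28
eef_pos: [0.4845, 0.1191, -0.0004]
contact_force: [-1.4, -8.8, -3.2]
grip_width: 0.313
```

```bash
python3 -m creep '[{"x":0,"y":0.003,"z":0,"turn":0},{"x":0,"y":0,"z":0,"turn":0}]' | sed -n '1,2p;4,5p'
```

```text
time: 15.52
eef_pos: [0.4844, 0.1193, -0.0005]
contact_force: [-0.7, -10.2, -2.7]
grip_width: 0.32
```

```bash
python3 -m creep '[{"x":0.001,"y":0.003,"z":0,"turn":0},{"x":0,"y":0,"z":0,"turn":0}]' | sed -n '1,2p;4,5p'
```

```text
time: 15.78
eef_pos: [0.4845, 0.1198, -0.0005]
contact_force: [-1.1, -9.9, -3.1]
grip_width: 0.316
```

```bash
python3 -m creep '[{"x":0,"y":0.004,"z":0,"turn":0},{"x":0,"y":0,"z":0,"turn":0}]' | sed -n '1,2p;4,5p'
```

```text
time: 16.02
eef_pos: [0.4845, 0.1208, -0.0005]
contact_force: [-0.5, -7.6, -3.2]
grip_width: 0.321
```

```bash
python3 -m creep '[{"x":0,"y":0.004,"z":0,"turn":0},{"x":0,"y":0,"z":0,"turn":0}]' | sed -n '1,2p;4,5p'
```

```text
time: 16.27
eef_pos: [0.4846, 0.1221, -0.0005]
contact_force: [-0.2, -3.5, -3.3]
grip_width: 0.321
```

```bash
python3 -m creep '[{"x":0.001,"y":0.004,"z":0,"turn":0},{"x":0,"y":0,"z":0,"turn":0}]' | sed -n '1,2p;4,5p'
```

```text
time: 16.52
eef_pos: [0.4847, 0.1228, -0.0005]
contact_force: [-0.8, -4.6, -2.9]
grip_width: 0.319
```

The force peaked near 10 N and then dropped to about 4 N, so the dome has slipped under the wall. At least 28 mm of sliding is left.

```bash
python3 -m creep '[{"x":0.001,"y":0.012,"z":0,"turn":0},{"x":0.001,"y":0.012,"z":0,"turn":0},{"x":0.001,"y":0.012,"z":0,"turn":0},{"x":0.001,"y":0.012,"z":0,"turn":0}]' | sed -n '1,2p;4,5p'
```

```text
time: 17.02
eef_pos: [0.4853, 0.1299, -0.0005]
contact_force: [-0.1, -5.6, -4.1]
grip_width: 0.318
```

```bash
python3 -m creep '[{"x":0.001,"y":0.012,"z":0,"turn":0},{"x":0.002,"y":0.012,"z":0,"turn":0},{"x":0.001,"y":0.012,"z":0,"turn":0},{"x":0.001,"y":0.012,"z":0,"turn":0},{"x":0.001,"y":0.012,"z":0,"turn":0}]' | sed -n '1,2p;4,5p'
```

```text
time: 17.65
eef_pos: [0.4862, 0.1389, -0.0005]
contact_force: [-0.2, -5.7, -3.7]
grip_width: 0.316
```

```bash
python3 -m creep '[{"x":0.001,"y":0.012,"z":0,"turn":0},{"x":0.001,"y":0.012,"z":0,"turn":0},{"x":0.001,"y":0,"z":0,"turn":0}]' | sed -n '1,2p;4,5p'
python3 - <<'E'
from h import *
s=snap('scene'); c=s['image'][110:230,210:370]; cv2.imwrite('pics/sc6.png',cv2.resize(c,None,fx=5,fy=5,interpolation=cv2.INTER_CUBIC))
E
```

```text
time: 18.02
eef_pos: [0.4867, 0.1429, -0.0005]
contact_force: [0.2, -2.8, -4.1]
grip_width: 0.32
```

View pics/sc6.png

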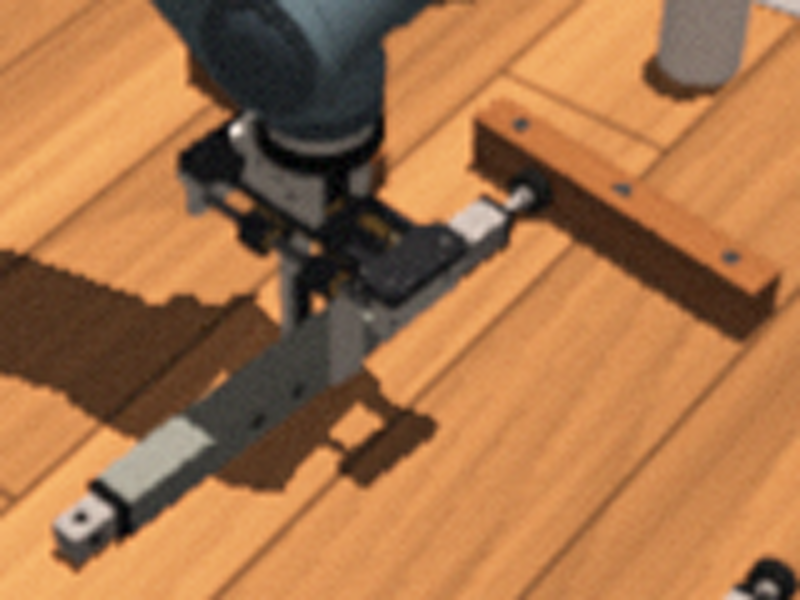

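The foot bears squarely on the stop at crop (540,195). The finger is at (345,380), with empty holes at (300,390) and (258,420). A bright spot at (370,315), to the right of the finger, may be a button, so I'll check where the finger sits on the tube.

Run:
```python
from h import *
s=load('scene')
def P(p,o,z): return at_z(s,(np.array(p,float)+.5)/5-.5+o,z)
d=np.array([.102,.995])
# name, crop origin, plug/tube far-face junction at top, holes +20,-15 (z .015), tcp
for n,o,plug,h20,hm15,tcp in(('sc5',[210,120],(22,532),(205,412),(160,445),(.4787,.0626)),('sc6',[210,110],(130,505),(300,390),(258,420),(.4867,.1429))):
    a=P([plug],o,.03)[0,:2]; h=P([h20,hm15],o,.015)[:,:2]
    print(n,'tcp rel plug',(np.array(tcp)-a)@d-.120,'h20',(h[0]-a)@d-.12,'h-15',(h[1]-a)@d-.12, 'tcp-h20',(np.array(tcp)-h[0])@d)
o=[210,110]
a=P([(130,505)],o,.03)[0,:2]
for p,z in(((370,315),.015),((370,315),.03),((490,212),.028),((545,195),.02)): print(p,(P([p],o,z)[0,:2]-a)@d-.12,P([p],o,z)[0])
c=s['image'][155:195,265:320]; cv2.imwrite('pics/sc7.png',cv2.resize(c,None,fx=14,fy=14,interpolation=cv2.INTER_CUBIC))
```

```text
sc5 tcp rel plug 0.05575590539349262 h20 0.02207131664273501 h-15 -0.014276022548387404 tcp-h20 0.0336845887507576
sc6 tcp rel plug 0.05603338765754051 h20 0.02294323640550039 h-15 -0.012508783628866024 tcp-h20 0.033090151252040116
(370, 315) 0.10012990670855365 [0.49488588 0.18637895 0.015     ]
(370, 315) 0.08915706919568714 [0.50369091 0.17444835 0.03      ]
(490, 212) 0.2139278330709583 [0.50798238 0.29940617 0.028     ]
(545, 195) 0.2584098987325879 [0.52285443 0.3425872  0.02      ]
```

View pics/sc7.png

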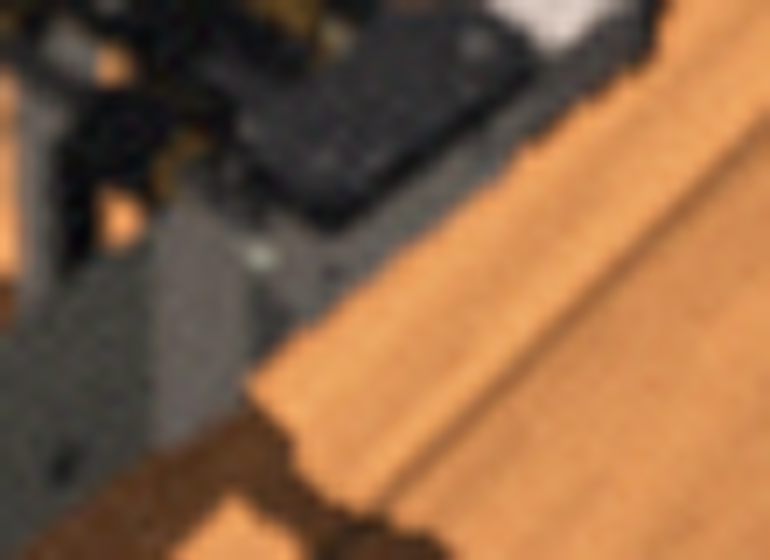

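The finger is still at +56 mm on the tube, so it hasn't slipped. The bright spot is just a lit patch of the tube's top, and the dark dot at (335,270) is the +90 hole. About 9 mm is left, so I'll use small steps and watch for the hard block.

```bash
python3 -m creep '[{"x":0.001,"y":0.007,"z":0,"turn":0},{"x":0,"y":0.007,"z":0,"turn":0},{"x":0.001,"y":0.007,"z":0,"turn":0}]' | sed -n '1,2p;4,5p'
```

```text
time: 18.45
eef_pos: [0.487, 0.146, -0.0004]
contact_force: [-0.7, -3.8, -3.7]
grip_width: 0.314
```

```bash
python3 -m creep '[{"x":0.001,"y":0.006,"z":0,"turn":0},{"x":0,"y":0.006,"z":0,"turn":0}]' | sed -n '1,2p;4,5p'
```

```text
time: 18.7
eef_pos: [0.4875, 0.1485, -0.0002]
contact_force: [-1.2, -0.7, -3.6]
grip_width: 0.316
```

```bash
python3 -m creep '[{"x":0.001,"y":0.006,"z":0,"turn":0},{"x":0,"y":0.004,"z":0,"turn":0}]' | sed -n '1,2p;4,5p'
```

```text
time: 18.95
eef_pos: [0.4876, 0.1495, -0.0002]
contact_force: [0.1, -1.9, -2.4]
grip_width: 0.316
```

```bash
python3 -m creep '[{"x":0.001,"y":0.005,"z":0,"turn":0}]' | sed -n '1,2p;4,5p'
```

```text
time: 19.08
eef_pos: [0.4877, 0.1499, -0.0002]
contact_force: [0.5, -3.8, -1.9]
grip_width: 0.317
```

```bash
python3 -m creep '[{"x":0,"y":0.005,"z":0,"turn":0}]' | sed -n '1,2p;4,5p'
```

```text
time: 19.2
eef_pos: [0.4877, 0.1506, -0.0003]
contact_force: [-0.5, -3.4, -2.4]
grip_width: 0.317
```

```bash
python3 -m creep '[{"x":0,"y":0.004,"z":0,"turn":0}]' | sed -n '1,2p;4,5p'
```

```text
time: 19.32
eef_pos: [0.4877, 0.1513, -0.0003]
contact_force: [-0.3, -3.4, -2.8]
grip_width: 0.317
```

```bash
python3 -m creep '[{"x":0,"y":0.004,"z":0,"turn":0}]' | sed -n '1,2p;4,5p'
```

```text
time: 19.45
eef_pos: [0.4876, 0.1517, -0.0003]
contact_force: [-1.0, -5.9, -2.9]
grip_width: 0.315
```

```bash
python3 -m creep '[{"x":0,"y":0.004,"z":0,"turn":0}]' | sed -n '1,2p;4,5p'
```

```text
time: 19.58
eef_pos: [0.4875, 0.1519, -0.0004]
contact_force: [-1.9, -7.7, -2.0]
grip_width: 0.316
```

```bash
python3 -m creep '[{"x":0,"y":0.003,"z":0,"turn":0},{"x":0,"y":0,"z":0,"turn":0}]' | sed -n '1,2p;4,5p'
python3 - <<'E'
from h import *
s0=load('scene'); s=snap('scene'); d=np.array([.102,.995])
o=np.array([.4877,.1519])-.0556*d; n=np.array([.995,-.102])
# leg-frame probes along far face at z .015
Rw=s['pose'][:3,:3]
for lx in range(-30,46,5):
  r=[]
  for off in(.015,.019):
    w=np.r_[o+lx*1e-3*d+n*off,.015]; c=Rw.T@(w-s['pose'][:3,3]); px=cv2.projectPoints(c.reshape(1,3),np.zeros(3),np.zeros(3),K(s),s['dist'])[0].ravel()
    u,v=np.round(px).astype(int); r.append((u,v,int(s['image'][v-2:v+3,u-1:u+2].max(2).max()),int(s['image'][v,u].max())))
  print(lx,r)
E
```

```text
time: 19.82
eef_pos: [0.4875, 0.152, -0.0005]
contact_force: [0.4, -7.5, -2.0]
grip_width: 0.32
-30 [(np.int64(259), np.int64(195), 66, 64), (np.int64(260), np.int64(196), 82, 62)]
-25 [(np.int64(260), np.int64(194), 65, 63), (np.int64(261), np.int64(195), 78, 59)]
-20 [(np.int64(262), np.int64(193), 69, 40), (np.int64(263), np.int64(194), 85, 58)]
-15 [(np.int64(263), np.int64(192), 68, 29), (np.int64(264), np.int64(193), 82, 57)]
-10 [(np.int64(264), np.int64(191), 66, 52), (np.int64(265), np.int64(192), 80, 60)]
-5 [(np.int64(265), np.int64(191), 69, 58), (np.int64(266), np.int64(191), 72, 63)]
0 [(np.int64(266), np.int64(190), 69, 64), (np.int64(267), np.int64(190), 74, 64)]
5 [(np.int64(267), np.int64(189), 69, 63), (np.int64(268), np.int64(190), 84, 61)]
10 [(np.int64(269), np.int64(188), 79, 63), (np.int64(269), np.int64(189), 74, 59)]
15 [(np.int64(270), np.int64(187), 81, 70), (np.int64(271), np.int64(188), 86, 73)]
20 [(np.int64(271), np.int64(186), 81, 75), (np.int64(272), np.int64(187), 81, 79)]
25 [(np.int64(272), np.int64(185), 81, 58), (np.int64(273), np.int64(186), 80, 67)]
30 [(np.int64(273), np.int64(185), 79, 60), (np.int64(274), np.int64(185), 77, 64)]
35 [(np.int64(274), np.int64(184), 67, 62), (np.int64(275), np.int64(184), 76, 63)]
40 [(np.int64(275), np.int64(183), 67, 60), (np.int64(276), np.int64(183), 77, 63)]
45 [(np.int64(276), np.int64(182), 72, 64), (np.int64(277), np.int64(183), 94, 71)]
```

The hole at +20 now reads bright (75–79, while the empty -15 hole reads 29), and 7.5 N no longer slides the tube, so the button has clicked. I'll ease off, lower, release and retreat.

```bash
python3 -m creep '[{"x":-0.001,"y":-0.01,"z":-0.003,"turn":0},{"x":0,"y":0,"z":-0.003,"turn":0},{"x":0,"y":0,"z":0,"turn":0}]' | sed -n '1,2p;4,5p'
python3 -m creep '[{"x":0,"y":0,"z":0,"turn":0},{"x":0,"y":0,"z":0,"turn":0},{"x":0,"y":0,"z":0,"turn":0},{"x":0,"y":0,"z":0,"turn":0},{"x":0,"y":0,"z":0,"turn":0}]' 0.8 | sed -n '1,2p;4,5p'
python3 -m creep '[{"x":0,"y":0,"z":0.1,"turn":0},{"x":0,"y":0,"z":0.2,"turn":0},{"x":0,"y":0,"z":0.3,"turn":0},{"x":0,"y":0,"z":0.3,"turn":0},{"x":0,"y":0,"z":0.3,"turn":0}]' | sed -n '1,2p;4,5p'
python3 -m creep '[{"x":-0.2,"y":-0.2,"z":0,"turn":0},{"x":-0.3,"y":-0.2,"z":0,"turn":0},{"x":0,"y":0,"z":0,"turn":0},{"x":0,"y":0,"z":0,"turn":0}]' | sed -n '1,2p;4,5p'
python3 - <<'E'
from h import *
s=snap('scene'); c=s['image'][120:220,210:340]; cv2.imwrite('pics/sc8.png',cv2.resize(c,None,fx=6,fy=6,interpolation=cv2.INTER_CUBIC))
E
```

```text
time: 20.25
eef_pos: [0.4875, 0.1517, -0.0012]
contact_force: [-0.5, -1.2, -1.4]
grip_width: 0.314
time: 20.88
eef_pos: [0.4875, 0.1516, -0.0012]
contact_force: [0.3, 1.0, 0.3]
grip_width: 0.786
time: 21.5
eef_pos: [0.4874, 0.1516, 0.1814]
contact_force: [1.3, -0.5, -0.2]
grip_width: 0.799
time: 22.0
eef_pos: [0.4132, 0.0916, 0.1799]
contact_force: [0.2, -0.7, -0.2]
grip_width: 0.801
```

View pics/sc8.png

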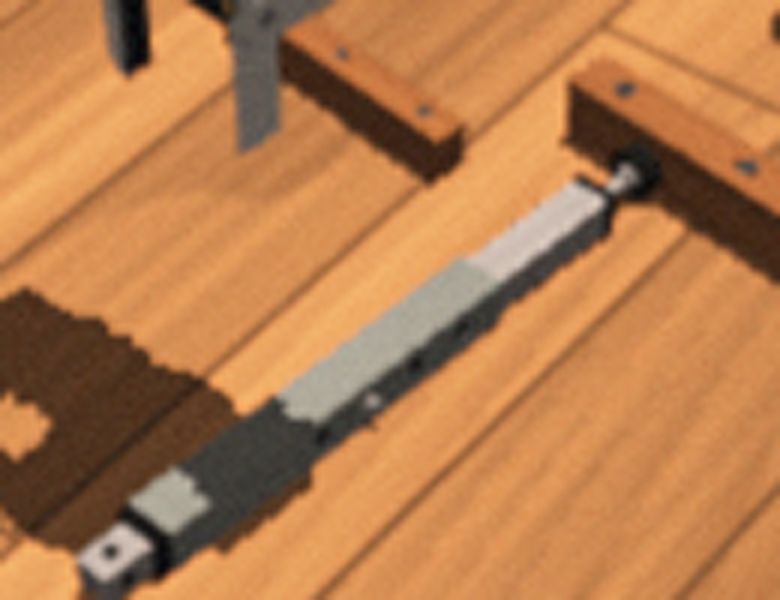

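The button stands out at crop (372,400), in the third hole from the mouth (+20). The +90 (460,330), +55 (415,365) and -15 (320,435) holes are empty. The leg lies flat and the hand is clear, so I'm handing in.

```bash
python3 -c "
from h import *
print(robot.finish_job()); st()"
```

```text
the job is handed in; nothing more can be done
None
the job is handed in; nothing more can be done
```

The leg came in by one hole and was handed in at about 22 s of the 51 s allowed. I gripped it across the button at 20 N, drew it about 0.2 m until the foot met the larger batten, and pushed gently until the button clicked. I then eased off, let go and moved the hand clear.

**Last checks:**
- **Button:** the final picture shows it standing out in the +20 hole, with the +90, +55 and -15 holes empty.
- **Leg:** it lies flat in that picture, with the gripper open and clear of it.
- **Push force:** after each small step the wrist showed about 4–6 N at first contact, with the leg still at its first hole. It read about 10 N when the dome slipped under and about 7.5 N once blocked, against the 20 N limit. These are wrist readings between steps, not a continuous record of the force on the stop.

**What went wrong or was not checked:**
- The first move calls were refused because every row needs all four keys; nothing moved.
- The tool height in the telemetry disagreed with the camera depth by about 28 mm, so the first closing shut above the leg without touching it. I relied on depth and force for the second descent, and the jaws then stopped at 29.9 mm, the tube's width.
- I did not re-measure the twin, the sander or the glue bottle, but the arm worked well away from all three.

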